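# Hang the second shelf bracket on the slotted riser rack

## Robot

A 6-joint arm with a two-finger parallel gripper is mounted at the origin on the work surface. World frame = base frame: x ahead of the robot, y to its left, z up, the work surface at z = 0. Lengths are in m, angles in rad, forces in N, time in s.
With the tool pointing down it reaches from about 0.275 to 1 m from the base axis. Payload 8.4 kg.
Tool frame: the origin (TCP) lies at the very end of the fingers, on their centre line; the grasp point (between the pads) lies 19 mm behind it; z points along the fingers, y is the line along which they close (so a half turn about z gives the same grasp; the last joint's range is limited). The gripper opens to 85 mm and grips with 20 to 120 N. Pads are 22 mm wide; open, the fingers measure 114 mm over their backs; the gripper's body (76 mm by 85 mm) begins 54 mm behind the grasp point. The pads swing forward as they close: fully open they stand 13 mm farther back than shut.
Start: joints at [1.293, 0.353, 1.633, -0, 1.155, -0.002], TCP at [0.17, 0.601, 0.231] pointing down, gripper open.
Joint ranges: [-2.63, 2.63], [-0.92, 2.1], [0.06, 2.66], [-1.3, 4.44], [0, 2.69], [-3.02, 3.02]. Speed limits (rad/s): [2.22, 2.22, 2.79, 3.14, 3.14, 3.14].

## Interface

Orientations are given as a 3x3 rotation matrix whose columns are the frame's x, y, z axes.
In Python, from bench import sense, capture, close_job gives the robot as it stands. The module is installed in compiled form; this text tells all that it offers.
- The arm moves only by the tool send_rows, never from a script. Its argument "deltas" is a list of rows, each a list of 3 entries, a list of its own where there are three numbers: the turn, a rotation vector about the world's x, y, z normalised to -1 to 1, where 1 is 0.12 rad, then the shift along the world's x, y, z normalised to -1 to 1, where 1 is 0.04 m, then the finger opening in mm, from 0 to 85.4. In form: [[[ax, ay, az], [tx, ty, tz], gripper], ...]. A call has 1 to 10 rows; each row shifts and turns the commanded pose from where the row before left it; what a row does not reach is not made up. A row lasts 1/12 s, in which the tool goes at most 41.7 mm and 7.16 degrees, less where a joint would pass 70% of its speed; a pose out of reach is approached as far as the arm can. A call with a number of a shift or a turn outside -1 to 1 is refused whole. A call with a gripper value outside its range is refused whole. The fingers move at their own pace and stop on an object; the grip force is fixed at half the most. Time passes only in rows, so rows that do not move let the fingers close. It gives the time, the measured TCP pose, the force, the opening and the grip force at its end, in the units of the state.
- sense(): the state, without advancing time (a new reading comes with each control period).
- capture(name): name is "scene" or "top" or "wrist"; returns a dict with "color" (384x512x3 uint8, red, green, blue), "fov_y" (degrees; the focal length in pixels is half the picture's height over the tangent of half this angle, whatever the lens; pixels are square), "cx", "cy" (the principal point, pixels), "R" (3x3) and "t" (3): a world point X has camera coordinates R X + t. Camera axes: x right, y down, z forward; pixel columns grow to the right and rows downward; lengths in m; the calibration is good to about 2 mm. A picture is of the moment at which its call begins. There is no depth.
- close_job(): hands the job in; it is judged then, once.
The state is a dict: "time_s": time; "joint_positions": joint angles; "joint_velocities": joint speeds; "effort": joint torques, N m; "position": TCP position; "tcp_rot": TCP orientation; "wrist_force": force on the tool from outside, world axes, zero at the start; "wrist_torque": the same for the moment, N m; "grip_width": opening from 0.0 (shut) to 1.0 (fully open); "gripper_force": force on a finger pad.
Only numpy, scipy, OpenCV 4.12 (cv2) and the standard library are available. Lean on these libraries where they do the work, as an engineer would, in place of code of your own. Each camera call takes 0.05 s, during which the arm holds its last target. There are 200 camera calls.

## Task

The shelf over the bench is going back on its slotted riser rack. Take the long loose bracket - the one that matches the bracket already hanging - and hang it on the empty upright, level with its neighbour: press its hook tabs through the slots and then push it down until it is fully home and its spring catch has snapped out, without forcing it, then let go and leave everything else on the bench as it stands.

Things in the scene. Friction and masses are not known exactly. Their poses are not given: they have to be found in the camera images.
- rack: Grey two-upright rack, fixed. Origin at bench height midway between the uprights, in the plane of their slotted faces; x points into the faces (the way hooks are pressed in), y along the rack, z up. Uprights: 30 mm wide channels at y = -110 mm (empty: hang here) and +110 mm (a bracket hangs there, sticking out to -x, top about 189 mm up). Uprights' tops 235 mm up.
- slots (a point): On the rack's empty upright, axes as the rack's: face plane, centre line, at the nominal height of the upper slot's lower edge (165 mm). The 3 mm steel face has slots 10 mm wide, 19 mm high, one every 30 mm (lower edges nominally 45, 75 .. 195 mm), hollow behind. The neighbour's upper and lower hooks sit in the 165 and 135 mm rows: use the same.
- seat (a point): Where the loose bracket's heel point is when it hangs fully home, nominally: on the rack's empty upright, axes as the rack's, 156 mm up. The uprights are clamped in sockets, so slots, neighbour and true seat all sit together up to 6.5 mm above or below nominal, differently each time, and no reading shows it: feel or look for the height.
- bracket_grip (a point): Grip point of the long loose bracket, which stands on the bench on its flat underside: folded-steel arm 180 mm long, 20 mm wide (grip across this), 66 mm high, 0.35 kg. Near its centre of mass: mid-width, 33 mm above the underside, 33 below the flat top, 80 mm from the hook end face. x points to the hook end, z up. Underside flat for 100 mm from the hook end, then tapers up to the nose.
- bracket_heel (a point): On the long bracket's hook end face, mid-width, 33 mm above the underside, x out of the face. Two hooks 30 mm apart stick out 8.5 mm: necks 7 mm high, undersides 12 and 42 mm above the bracket's underside, each ending in a lip that hangs 10 mm below the neck; 6 mm wide, 17 mm high in all; gap from face to lip 4 mm.
- hook_tip (a point): Foremost point of the upper hook's lip (8.5 mm out of the end face, 42 mm above the underside), axes as the heel's. The lips enter the slots only while the bracket is 10 to 12 mm above its true seat and within 2 mm sideways. With the end face pressed flat on the upright it then slides down until the necks rest on the slots' lower edges. Under 15 N of push does it all.
- catch (a joint): Brass spring bolt, 5 mm square, in the long bracket's hook end face, 54.5 to 59.5 mm above its underside. 0 = sprung out, 5 mm proud; grows as pushed in (m, max 0.006); flush takes about 6 N. Going in, the upright's face presses it back and it pushes the bracket away: keep pressing while going down. In the last 1.5 mm it snaps out into the upper slot above the hook and locks.
- short: The wrong bracket, to be left alone: like the long one but only 120 mm long (20 mm wide, 66 mm high), standing on the bench. Origin on its hook end face, on the underside.
- amber: Bystander: amber bottle, 62 mm across, 140 mm high. Origin under its centre.
- beaker: Bystander: clear beaker, 68 mm across, 75 mm high. Origin under its centre.
- tipbox: Bystander: blue pipette-tip box, 85 x 122 x 62 mm. Origin under its centre.
- jar: Bystander: small white jar, 44 mm across, 45 mm high. Origin under its centre.
- vial: Bystander: glass vial, 28 mm across, 55 mm high. Origin under its centre.
Mind the look-alikes: they are no part of the job. What is shaped like the part that bears bracket_grip but black, blue or purple is not meant.

How it is judged:
By the outcome, as a careful person would: the job done as asked, in the order asked, and still so for the second after the job is handed in, with the robot touching nothing.
It also fails if it takes over 54 s, if anything falls off the work surface, if the arm or the gripper's body presses on something with over 40 N, if the wrist force passes 120 N, or if a joint passes its speed limit or range.

## Working session

There is one attempt and no reset: what is moved stays moved. The work goes in short steps, Python scripts to look and compute and a tool call to move; the robot and the scene stay as the last step left them, time stands still between calls to the robot, and variables do not carry over. Pictures are saved under pics/ and viewed, at most 10 in all, crops included, and the job is handed in when it is done.

Besides the shell and the picture viewer there is one more tool, called after ">>>" as a command line: name --argument value ..., lists and objects as JSON in quotes. send_rows: Moves the arm, as the interface text tells. Its arguments: {"type":"object","properties":{"deltas":{"type":"array","items":{"type":"array"}}},"required":["deltas"]}

```bash
mkdir -p pics; cat > h.py <<'E'
import numpy as np, cv2
from bench import sense, capture
def K(c):
    f=c["color"].shape[0]/2/np.tan(np.radians(c["fov_y"])/2); return f,c["cx"],c["cy"]
def ray(c,u,v):
    f,cx,cy=K(c); R=np.array(c["R"]);t=np.array(c["t"])
    return -R.T@t, R.T@np.array([(u-cx)/f,(v-cy)/f,1.])
def onz(c,u,v,z):
    o,d=ray(c,u,v); return o+d*(z-o[2])/d[2]
def proj(c,X):
    f,cx,cy=K(c); p=np.array(c["R"])@np.array(X)+np.array(c["t"]); return cx+f*p[0]/p[2],cy+f*p[1]/p[2]
def tri(c1,p1,c2,p2):
    a,d=ray(c1,*p1);b,e=ray(c2,*p2);A=np.c_[d,-e];s=np.linalg.lstsq(A,b-a,rcond=None)[0]
    x=a+d*s[0];y=b+e*s[1];return (x+y)/2,np.linalg.norm(x-y)
def save(n,im): cv2.imwrite("pics/"+n+".png",cv2.cvtColor(im,cv2.COLOR_RGB2BGR))
E
python3 - <<'E'
from h import *
import pickle
np.set_printoptions(precision=4,suppress=True)
cs={n:capture(n) for n in("scene","top","wrist")}
pickle.dump(cs,open("c0.pkl","wb"))
for n,c in cs.items(): print(n,c["fov_y"],c["cx"],c["cy"],ray(c,c["cx"],c["cy"]))
save("a_all",np.hstack([cv2.resize(cs["scene"]["color"],(800,600))]))
save("a_top",cv2.resize(cs["top"]["color"],(800,600)))
s=sense();print(s["time_s"],s["position"],s["tcp_rot"],s["wrist_force"])
E
```

```text
scene 54.37289276850779 260.4138780558584 192.89782764698396 (array([1.1973, 0.0776, 0.7176]), array([-0.7388, -0.1463, -0.6579]))
top 51.74661296183759 259.2114064870157 188.37182705391945 (array([ 0.2544, -0.0374,  1.2472]), array([ 0.2059, -0.0126, -0.9785]))
wrist 65.5470297455316 256.1519597340025 187.92581563966138 (array([0.0969, 0.623 , 0.3727]), array([ 0.2869, -0.0823, -0.9544]))
0.15 [0.1701 0.601  0.2307] [[-0.9622  0.2723 -0.0003]
 [ 0.2723  0.9622 -0.0011]
 [-0.     -0.0011 -1.    ]] [-0.2203 -0.5844 -0.0939]
```

View pics/a_all.png

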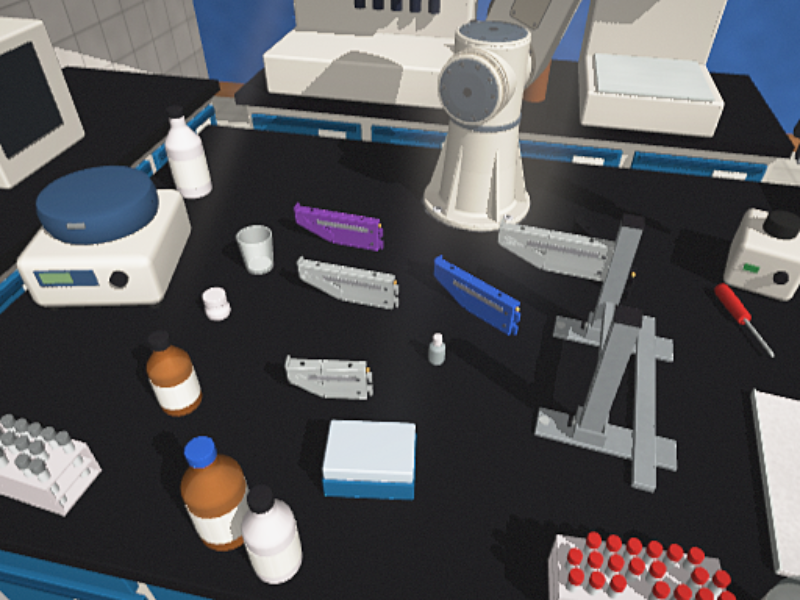

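View pics/a_top.png

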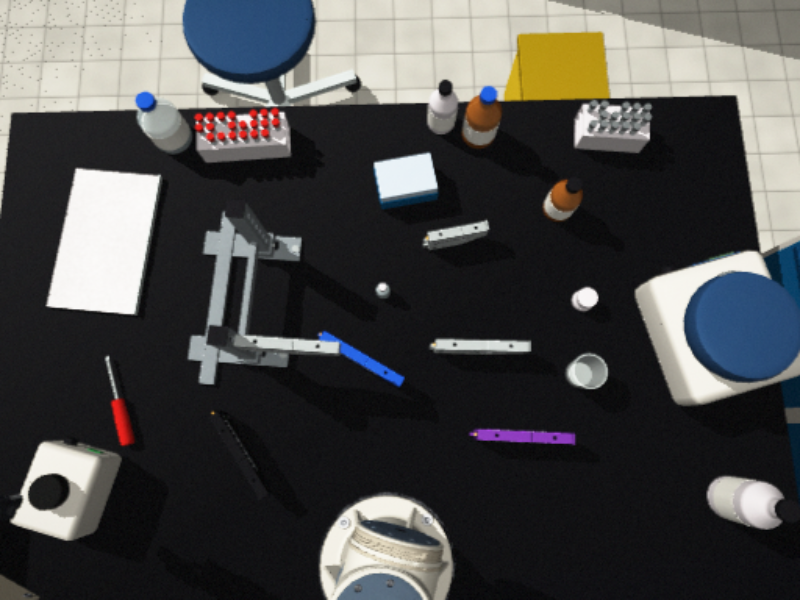

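The scene and top pictures show these candidates, in top-view pixels:
- Grey long bracket at (480,346), brass catch on its left end.
- Grey short bracket at (457,235).
- Blue (362,358), purple (523,437) and black (240,450) look-alikes.
- The hanging grey bracket at (290,343), with the empty upright at about (245,225).

I choose (480,346) because it is grey, loose and as long as the hanging one. Next is one close crop and the measurements.

```bash
python3 - <<'E'
from h import *
import pickle
np.set_printoptions(precision=4,suppress=True)
cs=pickle.load(open("c0.pkl","rb"));c=cs["top"]
im=c["color"]
print("tcp proj",proj(c,[0.17,0.601,0.231]))
def rect(x0,x1,y0,y1,z,thr=90):
    h=cv2.cvtColor(im[y0:y1,x0:x1],cv2.COLOR_RGB2GRAY)
    m=(h>thr).astype(np.uint8)
    cn=max(cv2.findContours(m,0,2)[0],key=cv2.contourArea)
    r=cv2.minAreaRect(cn); b=cv2.boxPoints(r)+[x0,y0]
    print(r[1],r[2]);
    for p in b: print(p,onz(c,*p,z)[:2])
rect(270,345,212,232,0.066); 
print('short');rect(265,318,138,162,0.066)
s=cs["scene"]["color"]
A=cv2.resize(im[120:250,110:220],None,fx=4,fy=4,interpolation=cv2.INTER_CUBIC)
B=cv2.resize(im[205:240,262:350],None,fx=4,fy=4,interpolation=cv2.INTER_CUBIC)
out=np.zeros((520,800,3),np.uint8);out[:A.shape[0],:A.shape[1]]=A;out[:B.shape[0],445:445+B.shape[1]]=B
C=cv2.resize(s[155:205,180:265],None,fx=4,fy=4,interpolation=cv2.INTER_CUBIC);out[200:200+C.shape[0],450:450+C.shape[1]]=C
save("b",out)
D=cv2.resize(s[130:320,310:440],None,fx=3,fy=3,interpolation=cv2.INTER_CUBIC);save("d",D)
E
```

```text
tcp proj (np.float64(-3.227875754142758), np.float64(314.9015517760821))
(8.0, 64.0) 90.0
[275. 217.] [ 0.4137 -0.0974]
[339. 217.] [ 0.4082 -0.2899]
[339. 225.] [ 0.3841 -0.2882]
[275. 225.] [ 0.3896 -0.0965]
short
(9.585362434387207, 43.28956985473633) 73.44293212890625
[269.0584 149.4691] [ 0.6258 -0.087 ]
[310.553  137.1329] [ 0.6626 -0.2185]
[313.2846 146.3208] [ 0.6322 -0.2254]
[271.7899 158.657 ] [ 0.5959 -0.0944]
```

View pics/b.png

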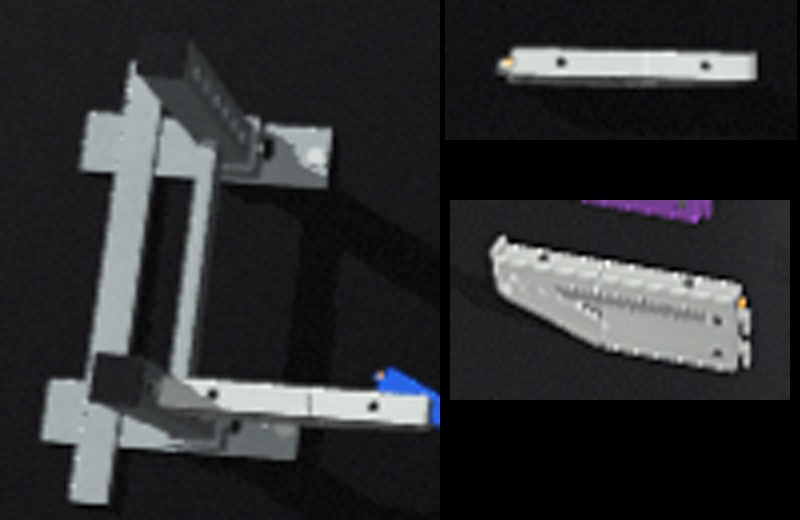

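View pics/d.png

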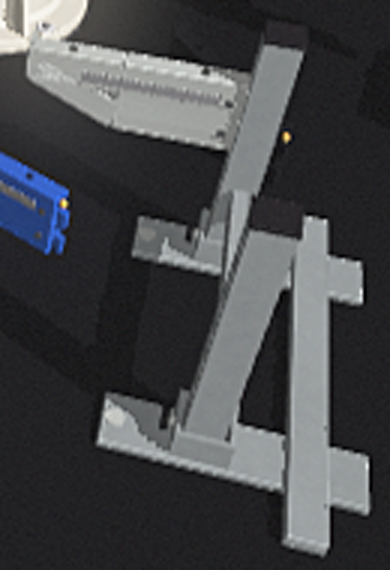

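The crop confirms the grey long bracket: hook and brass end at the left (top px ≈ (277,221)), nose at px ≈ (339,221). The scene view shows the slotted faces pointing toward -y, so the hooks are pressed in along about +y. I set out high and compute from the corners.

>>> send_rows --deltas '[[[0, 0, -1], [0, 0, 1], 85], [[0, 0, -1], [0, 0, 1], 85], [[0, 0, -1], [0, 0, 1], 85], [[0, 0, -1], [0, 0, 1], 85], [[0, 0, -1], [0.3, -0.9, 0], 85], [[0, 0, -1], [0.3, -0.9, 0], 85], [[0, 0, -1], [0.3, -0.9, 0], 85], [[0, 0, -1], [0.3, -0.9, 0], 85], [[0, 0, -1], [0.3, -0.9, 0], 85], [[0, 0, -1], [0.3, -0.9, 0], 85]]'

```text
time_s: 0.98
position: [0.2422, 0.3835, 0.391]
tcp_rot: [[-0.089, 0.996, -0.0], [0.996, 0.089, -0.0], [-0.0, -0.0, -1.0]]
wrist_force: [1.0, 0.3, 0.7]
grip_width: 0.994
gripper_force: 0.0
```

```bash
python3 - <<'E'
from h import *
import pickle
np.set_printoptions(precision=4,suppress=True)
cs=pickle.load(open("c0.pkl","rb"));c=cs["top"]
def im(u,v,x0,y0,ox=0,oy=0): return x0+(u-ox)/4+-.375,y0+(v-oy)/4-.375
for n,u,v in(("hook t",511,48),("hook b",511,77),("nose t",755,53),("nose b",755,79)):
    print(n,onz(c,*im(u,v,262,205,445),0.066))
for n,u,v,z in(("hangnose t",430,395,.189),("hangnose b",430,424,.189),("hang root t",205,378,.189),("root b",205,408,.189)):
    print(n,onz(c,*im(u,v,110,120),z))
for n,u,v in(("topE",148,38),("topE",190,38),("topE",185,95),("topN",98,355),("topN",145,360),("topN",143,408)):
    print(n,onz(c,*im(u,v,110,120),.235))
s=sense();print(s["time_s"],s["position"],s["tcp_rot"],s["joint_positions"])
E
```

```text
hook t [ 0.4146 -0.1069  0.066 ]
hook b [ 0.3927 -0.106   0.066 ]
nose t [ 0.4055 -0.2901  0.066 ]
nose b [ 0.3859 -0.2887  0.066 ]
hangnose t [0.3979 0.0645 0.189 ]
hangnose b [0.3783 0.0646 0.189 ]
hang root t [0.4137 0.2155 0.189 ]
root b [0.3934 0.2151 0.189 ]
topE [0.6389 0.2478 0.235 ]
topE [0.6381 0.2196 0.235 ]
topE [0.598 0.222 0.235]
topN [0.4238 0.2737 0.235 ]
topN [0.4196 0.2434 0.235 ]
topN [0.3885 0.2438 0.235 ]
0.9833 [0.2422 0.3835 0.391 ] [[-0.0895  0.996  -0.    ]
 [ 0.996   0.0895 -0.0003]
 [-0.0003 -0.0001 -1.    ]] [ 1.0043 -0.0483  1.7608 -0.0001  1.4293  0.9147]
```

>>> send_rows --deltas '[[[0, 0, -0.5], [0.1, -1, 0], 85], [[0, 0, -0.5], [0.1, -1, 0], 85], [[0, 0, 0], [0.2, -1, 0], 85], [[0, 0, 0], [0.2, -1, 0], 85], [[0, 0, 0], [0.2, -1, 0], 85], [[0, 0, 0], [0.2, -1, 0], 85], [[0, 0, 0], [0.2, -1, 0], 85], [[0, 0, 0], [0.2, -1, 0], 85], [[0, 0, 0], [0.2, -1, 0], 85], [[0, 0, 0], [0.2, -1, 0], 85]]'

```text
time_s: 1.82
position: [0.3134, -0.0144, 0.3915]
tcp_rot: [[0.025, 1.0, 0.001], [1.0, -0.025, 0.0], [0.0, 0.001, -1.0]]
wrist_force: [1.6, 0.8, -0.2]
grip_width: 0.993
gripper_force: 0.0
```

>>> send_rows --deltas '[[[0, 0, -0.1], [0.35, -0.8, -0.8], 85], [[0, 0, 0], [0.35, -0.8, -0.8], 85], [[0, 0, 0], [0.35, -0.8, -0.8], 85], [[0, 0, 0], [0.35, -0.8, -0.8], 85], [[0, 0, 0], [0.35, -0.8, -0.8], 85], [[0, 0, 0], [0.35, -0.25, -0.6], 85], [[0, 0, 0], [0, 0, 0], 85]]'

```text
time_s: 2.4
position: [0.3889, -0.1647, 0.2222]
tcp_rot: [[0.039, 0.999, -0.005], [0.999, -0.039, 0.002], [0.002, -0.005, -1.0]]
wrist_force: [-0.7, 0.4, -0.8]
grip_width: 0.994
gripper_force: 0.0
```

```bash
python3 - <<'E'
from h import *
import pickle
np.set_printoptions(precision=4,suppress=True)
s=sense();print(s["time_s"],s["position"],s["tcp_rot"][0])
c=capture("wrist");pickle.dump(c,open("w1.pkl","wb"))
for X in([.4037,-.1065,.066],[.3957,-.2894,.066],[.4002,-.1865,.066]): print(proj(c,X))
save("w1",cv2.resize(c["color"],(800,600)))
E
```

```text
2.4 [ 0.3889 -0.1647  0.2222] [ 0.0395  0.9992 -0.0052]
(np.float64(269.73738006561314), np.float64(115.02567186871127))
(np.float64(266.87957542990614), np.float64(277.8050089464613))
(np.float64(268.3650193942628), np.float64(193.15042886825805))
```

View pics/w1.png

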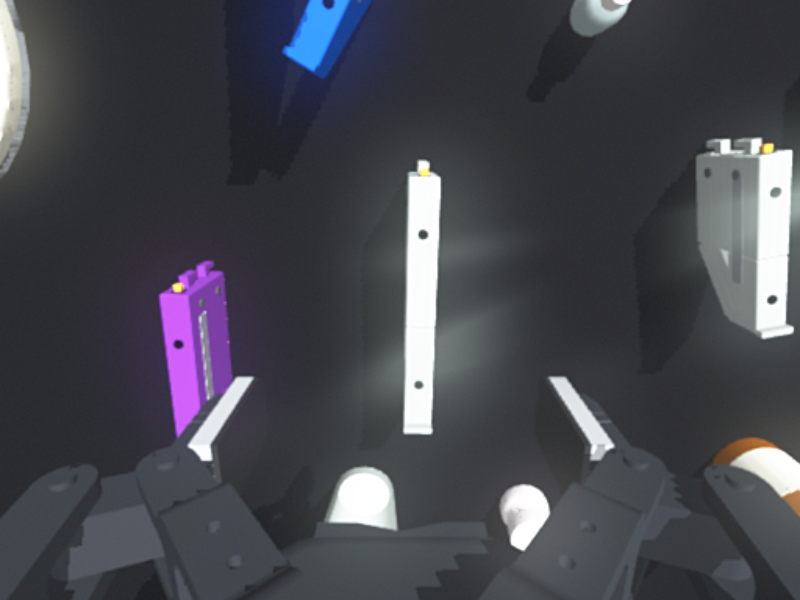

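The wrist view shows the grey long bracket: hook end with brass at (424,172), nose at (418,430) in the 800x600 picture. The short bracket is at the right and the fingers straddle the nose.

```bash
python3 - <<'E'
from h import *
import pickle
np.set_printoptions(precision=4,suppress=True)
c=pickle.load(open("w1.pkl","rb"))
P=[onz(c,u*.64,v*.64,.066)[:2] for u,v in((407,172),(440,174),(404,430),(433,430))]
h=(P[0]+P[1])/2;n=(P[2]+P[3])/2;d=(h-n);L=np.linalg.norm(d);d/=L
print(P,h,n,L,np.degrees(np.arctan2(d[1],d[0])),"grip",h-.08*d)
g=np.r_[h-.08*d,.014];s=sense();print((g-s["position"])*25, s["tcp_rot"])
E
```

```text
[array([ 0.3949, -0.1015]), array([ 0.4153, -0.1035]), array([ 0.3862, -0.2856]), array([ 0.4076, -0.2864])] [ 0.4051 -0.1025] [ 0.3969 -0.286 ] 0.1836671624853935 87.45114550310184 grip [ 0.4015 -0.1824]
[ 0.3252 -0.466  -5.2529] [[ 0.0389  0.9992 -0.0049]
 [ 0.9992 -0.0389  0.0021]
 [ 0.0019 -0.005  -1.    ]]
```

>>> send_rows --deltas '[[[0, 0, 0], [0.1, -0.15, -0.8], 85], [[0, 0, 0], [0.1, -0.15, -0.8], 85], [[0, 0, -0.05], [0.1, -0.15, -0.8], 85], [[0, 0, 0], [0, 0, -0.8], 60], [[0, 0, 0], [0, 0, -0.7], 60], [[0, 0, 0], [0, 0, -0.6], 60], [[0, 0, 0], [0, 0, -0.4], 60], [[0, 0, 0], [0, 0, -0.25], 60], [[0, 0, 0], [0, 0, 0], 60], [[0, 0, 0], [0, 0, 0], 60]]'

```text
time_s: 3.28
position: [0.4019, -0.1812, 0.0213]
tcp_rot: [[0.043, 0.999, 0.0], [0.999, -0.043, -0.0], [-0.0, 0.0, -1.0]]
wrist_force: [0.4, -1.1, 0.2]
grip_width: 0.702
gripper_force: 0.0
```

>>> send_rows --deltas '[[[0, 0, 0], [0, -0.07, -0.15], 60], [[0, 0, 0], [0, 0, 0], 15], [[0, 0, 0], [0, 0, 0], 10], [[0, 0, 0], [0, 0, 0], 10], [[0, 0, 0], [0, 0, 0], 10], [[0, 0, 0], [0, 0, 0], 10], [[0, 0, 0], [0, 0, 0], 10], [[0, 0, 0], [0, 0, 0], 10]]'

```text
time_s: 3.95
position: [0.4018, -0.1843, 0.0152]
tcp_rot: [[0.043, 0.999, 0.001], [0.999, -0.043, -0.0], [-0.0, 0.001, -1.0]]
wrist_force: [-1.4, 0.2, 5.5]
grip_width: 0.227
gripper_force: 58.9
```

>>> send_rows --deltas '[[[0, 0, 0], [0, 0, 0.3], 10], [[0, 0, 0], [0, 0, 0.7], 10], [[0, 0, 0], [0, 0, 1], 10], [[0, 0, 0], [0, 0, 1], 10], [[0, 0, 0], [0, 0, 1], 10], [[0, 0, 0], [0.2, 0, 1], 10], [[0, 0, 0], [0.5, 0.3, 0.8], 10], [[0, 0, 0], [0.8, 0.5, 0], 10], [[0, 0, -0.25], [0.8, 0.7, 0], 10], [[0, 0, -0.25], [0.8, 0.8, 0], 10]]'

```text
time_s: 4.78
position: [0.5235, -0.0945, 0.2475]
tcp_rot: [[0.106, 0.994, 0.002], [0.994, -0.106, -0.001], [-0.0, 0.002, -1.0]]
wrist_force: [1.2, -0.2, -5.0]
grip_width: 0.228
gripper_force: 59.5
```

>>> send_rows --deltas '[[[0, 0, 0], [0.7, 0.8, 0], 10], [[0, 0, 0], [0.7, 0.8, 0], 10], [[0, 0, 0], [0.5, 0.8, 0], 10], [[0, 0, 0], [0.2, 0.7, 0], 10], [[0, 0, 0], [0, 0.4, 0], 10], [[0, 0, 0], [0, 0, 0], 10], [[0, 0, 0], [0, 0, 0], 10], [[0, 0, 0], [0, 0, 0], 10]]'

```text
time_s: 5.45
position: [0.6045, 0.0429, 0.2462]
tcp_rot: [[0.103, 0.995, -0.001], [0.995, -0.103, -0.001], [-0.001, -0.001, -1.0]]
wrist_force: [-0.5, -0.5, -4.1]
grip_width: 0.224
gripper_force: 59.5
```

```bash
python3 - <<'E'
from h import *
import pickle
np.set_printoptions(precision=4,suppress=True)
s=sense();print(s["time_s"],s["position"],s["tcp_rot"],s["joint_positions"],s["wrist_force"])
cs={n:capture(n) for n in("scene","top","wrist")};pickle.dump(cs,open("c2.pkl","wb"))
save("w2",cv2.resize(cs["wrist"]["color"],(800,600)))
print(ray(cs["wrist"],256,190))
A=cv2.resize(cs["top"]["color"][110:250,100:240],(600,600),interpolation=cv2.INTER_CUBIC)
save("t2",A)
E
```

```text
5.45 [0.6045 0.0429 0.2462] [[ 0.1026  0.9947 -0.0011]
 [ 0.9947 -0.1026 -0.0005]
 [-0.0006 -0.0011 -1.    ]] [ 0.0687  0.3108  1.6592 -0.0005  1.1728  0.1717] [-0.4669 -0.5263 -4.0847]
(array([0.6128, 0.1194, 0.3885]), array([-0.0324, -0.3035, -0.9523]))
```

View pics/w2.png

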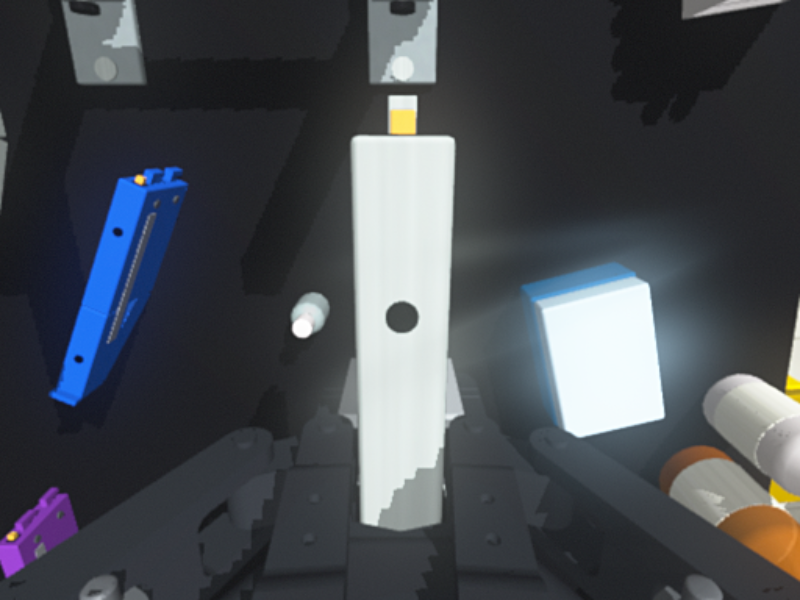

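The wrist view shows the bracket well gripped: hook end at (403,140), brass at (403,117). The rack feet are at (403,40) and (105,40), but the slots are out of view. I tilt the tool up to look at the empty upright's face and measure its centre line and slot heights.

>>> send_rows --deltas '[[[1, 0, 0], [0, -0.3, 0.2], 10], [[1, 0, 0], [0, -0.3, 0.2], 10], [[1, 0, 0], [0, -0.3, 0.2], 10], [[1, 0, 0], [0, -0.3, 0.2], 10], [[1, 0, 0], [0, -0.3, 0.2], 10], [[0, 0, 0], [0, 0, 0], 10], [[0, 0, 0], [0, 0, 0], 10], [[0, 0, 0], [0, 0, 0], 10]]'

```text
time_s: 6.27
position: [0.6051, -0.0175, 0.2862]
tcp_rot: [[0.104, 0.995, 0.001], [0.822, -0.087, 0.563], [0.56, -0.058, -0.826]]
wrist_force: [-0.4, 0.5, -3.7]
grip_width: 0.228
gripper_force: 59.6
```

```bash
python3 - <<'E'
from h import *
import pickle
np.set_printoptions(precision=4,suppress=True)
s=sense();print(s["time_s"],s["position"],s["tcp_rot"])
c=capture("wrist");pickle.dump(c,open("w3.pkl","wb"))
for d in(0,):
  for X in([.6254,.221,.165],[.6254,.221,.235],[.6254,.221,.045]): print(proj(c,X))
save("w3",cv2.resize(c["color"],(800,600)))
E
```

```text
6.2667 [ 0.6051 -0.0175  0.2862] [[ 0.1044  0.9945  0.0006]
 [ 0.8218 -0.0867  0.5632]
 [ 0.5601 -0.0583 -0.8263]]
(np.float64(261.9392456103423), np.float64(46.040794295040456))
(np.float64(258.94108172477723), np.float64(-10.138061195359825))
(np.float64(265.0395216064995), np.float64(104.13300133116363))
```

View pics/w3.png

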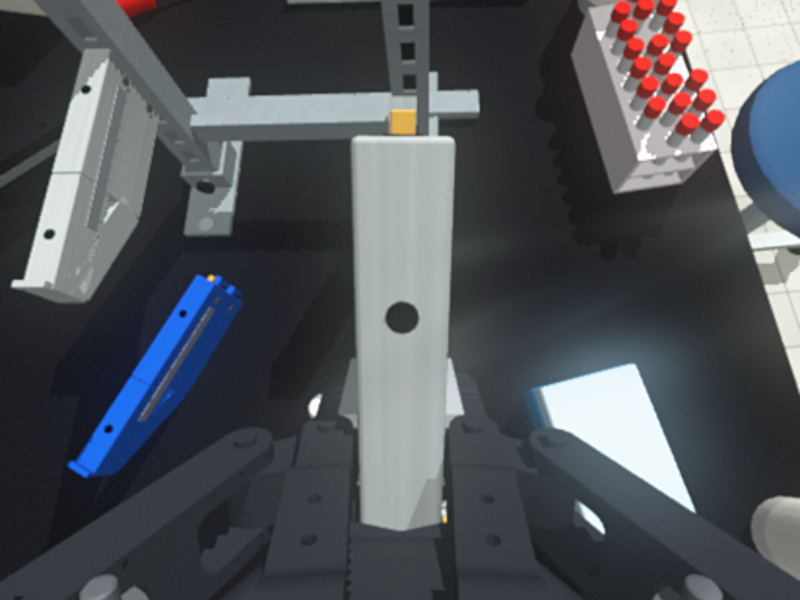

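The tilted view shows the empty upright's slots at about (406,14), (407,50) and (408,82), and the neighbour at the left. I take a second tilted view to triangulate the slots.

>>> send_rows --deltas '[[[1, 0, 0], [0, 0.2, 0.3], 10], [[1, 0, 0], [0, 0.2, 0.3], 10], [[1, 0, 0], [0, 0.1, 0.2], 10], [[0, 0, 0], [0, 0, 0], 10], [[0, 0, 0], [0, 0, 0], 10], [[0, 0, 0], [0, 0, 0], 10]]'

```text
time_s: 6.82
position: [0.6052, 0.0041, 0.3183]
tcp_rot: [[0.102, 0.995, -0.001], [0.574, -0.058, 0.817], [0.812, -0.084, -0.577]]
wrist_force: [0.4, -0.3, -3.7]
grip_width: 0.23
gripper_force: 59.7
```

```bash
python3 - <<'E'
from h import *
import pickle
np.set_printoptions(precision=4,suppress=True)
s=sense();print(s["time_s"],s["position"],s["tcp_rot"])
c=capture("wrist");pickle.dump(c,open("w4.pkl","wb"))
for z in(.045,.165,.235): print(proj(c,[.6254,.221,z]))
c3=pickle.load(open("w3.pkl","rb"))
A=cv2.resize(c["color"][0:150,170:320],(600,600),interpolation=cv2.INTER_CUBIC)
B=cv2.resize(c3["color"][0:90,242:275],None,fx=6,fy=6,interpolation=cv2.INTER_CUBIC)
o=np.zeros((600,800,3),np.uint8);o[:,:600]=A;o[:540,602:800]=B[:540,:198];save("w4",o)
E
```

```text
6.8167 [0.6052 0.0041 0.3183] [[ 0.102   0.9948 -0.001 ]
 [ 0.5744 -0.0581  0.8165]
 [ 0.8122 -0.0839 -0.5773]]
(np.float64(274.054210342966), np.float64(200.83380514735708))
(np.float64(270.90388802995955), np.float64(151.26420254864973))
(np.float64(268.28601353001613), np.float64(110.07254476819675))
```

View pics/w4.png

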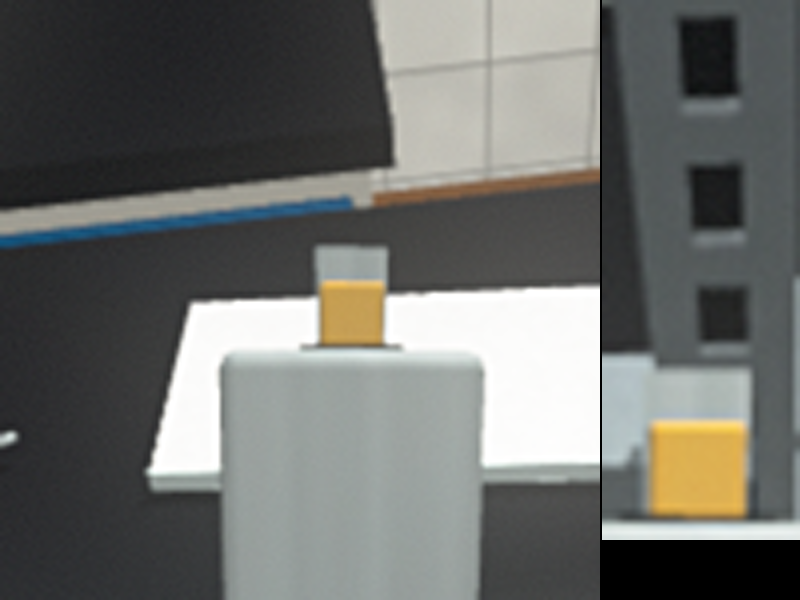

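The extra tilt makes the bracket hide the slots. A lower viewpoint at this tilt will show them again and gives the baseline.

>>> send_rows --deltas '[[[0, 0, 0], [0, 0.1, -0.8], 10], [[0, 0, 0], [0, 0.1, -0.8], 10], [[0, 0, 0], [0, 0.1, -0.8], 10], [[0, 0, 0], [0, 0.1, -0.8], 10], [[0, 0, 0], [0, 0, -0.8], 10], [[0, 0, 0], [0, 0, 0], 10], [[0, 0, 0], [0, 0, 0], 10], [[0, 0, 0], [0, 0, 0], 10]]'

```text
time_s: 7.53
position: [0.6063, 0.0196, 0.1607]
tcp_rot: [[0.1, 0.995, 0.001], [0.571, -0.058, 0.819], [0.815, -0.082, -0.574]]
wrist_force: [-0.6, 0.2, -5.0]
grip_width: 0.223
gripper_force: 59.6
```

```bash
python3 - <<'E'
from h import *
import pickle
np.set_printoptions(precision=4,suppress=True)
s=sense();print(s["time_s"],s["position"])
c=capture("wrist");pickle.dump(c,open("w5.pkl","wb"))
for z in(.135,.165,.195,.235): print(z,proj(c,[.6254,.221,z]))
A=cv2.resize(c["color"][0:100,195:329],None,fx=6,fy=6,interpolation=cv2.INTER_CUBIC)
save("w5",A[:600,:800])
E
```

```text
7.5333 [0.6063 0.0196 0.1607]
0.135 (np.float64(265.46850503049075), np.float64(74.29156755680665))
0.165 (np.float64(263.62833709795456), np.float64(44.950711618710585))
0.195 (np.float64(261.4429277591825), np.float64(10.10509810652107))
0.235 (np.float64(257.80007229758604), np.float64(-47.97900139992768))
```

View pics/w5.png

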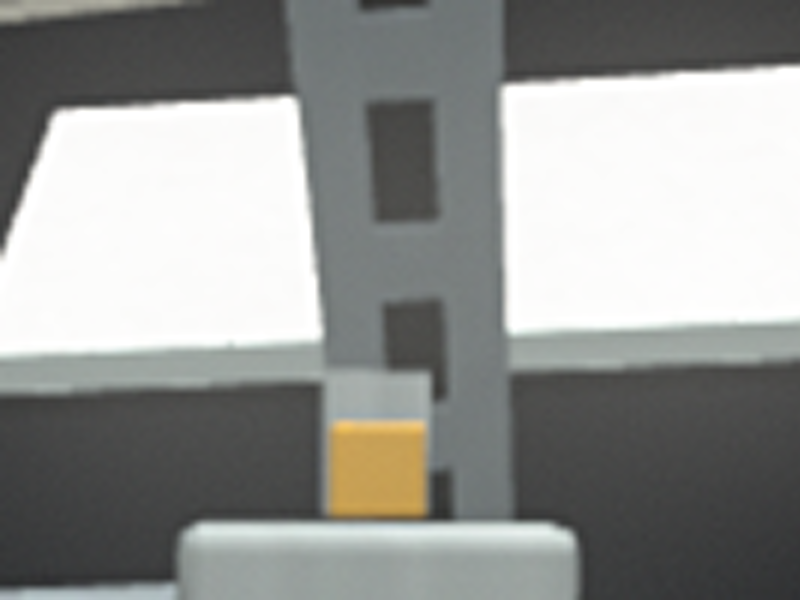

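The low view shows the 165 row slot at crop (403,101–220) and the 135 row at (415,302–400), with the brass bolt in front at (378,470). Now I triangulate.

```bash
python3 - <<'E'
from h import *
import pickle
np.set_printoptions(precision=4,suppress=True)
c3=pickle.load(open("w3.pkl","rb"));c5=pickle.load(open("w5.pkl","rb"))
for n,p3,p5 in(("184",(260.9,26.75),(261.5,16.4)),("154",(261.9,47.4),(263.7,49.9))):
    print(n,tri(c3,p3,c5,p5))
# on assumed face plane through (.6254,.221), normal (.105,.9945)
n=np.array([.105,.9945,0]);q=np.array([.6254,.221,0])
for c,p in((c3,(260.9,26.75)),(c3,(261.9,47.4)),(c5,(261.5,16.4)),(c5,(263.7,49.9))):
    o,d=ray(c,*p);print(o+d*(n@(q-o))/(n@d))
# upright sides in w5: rows at crop y 200 : left x 311, right 503
for x,y in((311,200),(502,200),(290,10),(502,10)):
    o,d=ray(c5,x/6+194.6,y/6-.42);print('side',o+d*(n@(q-o))/(n@d))
# hook end top edge in gripper frame: bracket centre line, catch
s=sense();R=np.array(s["tcp_rot"]);T=np.array(s["position"])
o,d=ray(c5,(178+580)/2/6+194.6,525/6-.42)
oo=R.T@(o-T);dd=R.T@d; k=(-52-oo[2]*1000)/dd[2]/1000; print('hook end top in tool',oo+dd*k)
o,d=ray(c5,(324+430)/2/6+194.6,400/6-.42);oo=R.T@(o-T);dd=R.T@d;k=(-.028-oo[2])/dd[2];print('hook center in tool',oo+dd*k)
E
```

```text
184 (array([0.6254, 0.2255, 0.1881]), np.float64(0.0003131041501783445))
154 (array([0.6254, 0.2255, 0.158 ]), np.float64(0.00012490002389430502))
[0.6254 0.221  0.1926]
[0.6253 0.221  0.1629]
[0.6251 0.221  0.19  ]
[0.6252 0.221  0.1603]
side [0.6107 0.2226 0.1769]
side [0.6391 0.2196 0.1752]
side [0.6106 0.2226 0.2028]
side [0.6397 0.2195 0.2009]
hook end top in tool [ 0.0783  0.0004 -0.052 ]
hook center in tool [ 0.0858  0.0004 -0.028 ]
```

δ ≈ +4.1 mm (slot tops at 188.1 and 158.0 mm), the face's centre line is at (0.6254, 0.2255), and the bracket is 0.4 mm off the tool's centre. The seat is at heel z ≈ 0.160, so entry needs heel z ≈ 0.171 and TCP z ≈ 0.153. Next I untilt and line up.

>>> send_rows --deltas '[[[-1, 0, 0], [0, 0.1, 0.1], 10], [[-1, 0, 0], [0, 0.2, 0], 10], [[-1, 0, 0], [0, 0.2, 0], 10], [[-1, 0, 0], [0, 0.2, -0.1], 10], [[-1, 0, 0], [0.1, 0.2, -0.1], 10], [[-1, 0, 0], [0.05, 0.2, -0.1], 10], [[-1, 0, 0], [0.05, 0.2, 0], 10], [[-1, 0, 0], [0, 0.2, 0], 10], [[0, 0, 0], [0, 0, 0], 10], [[0, 0, 0], [0, 0, 0], 10]]'

```text
time_s: 8.42
position: [0.6136, 0.0824, 0.1532]
tcp_rot: [[0.099, 0.995, 0.003], [0.995, -0.099, 0.002], [0.002, 0.003, -1.0]]
wrist_force: [-0.3, -0.0, -5.0]
grip_width: 0.23
gripper_force: 59.6
```

>>> send_rows --deltas '[[[0, 0, 0], [0, 0, 0], 10], [[0, 0, 0], [0, 0, 0], 10]]'

```text
time_s: 8.58
position: [0.6132, 0.0786, 0.1514]
tcp_rot: [[0.105, 0.995, 0.0], [0.995, -0.105, 0.002], [0.002, 0.0, -1.0]]
wrist_force: [-0.1, -0.8, -4.7]
grip_width: 0.225
gripper_force: 59.6
```

```bash
python3 - <<'E'
from h import *
np.set_printoptions(precision=5,suppress=True)
s=sense();print(s["time_s"],s["position"],s["tcp_rot"],s["wrist_force"])
E
```

```text
8.5833 [0.61317 0.0786  0.15138] [[ 0.10453  0.99452  0.00035]
 [ 0.99452 -0.10454  0.00175]
 [ 0.00178  0.00016 -1.     ]] [-0.12942 -0.763   -4.68999]
```

>>> send_rows --deltas '[[[0, 0, 0], [0.02, 0.6, 0.04], 10], [[0, 0, 0], [0.02, 0.6, 0], 10], [[0, 0, 0], [0, 0, 0], 10], [[0, 0, 0], [0, 0, 0], 10], [[0, 0, 0], [0, 0, 0], 10], [[0, 0, 0], [0, 0, 0], 10]]'

```text
time_s: 9.08
position: [0.6147, 0.126, 0.1521]
tcp_rot: [[0.105, 0.995, -0.001], [0.995, -0.105, 0.0], [0.0, -0.001, -1.0]]
wrist_force: [-0.9, -0.6, -4.6]
grip_width: 0.225
gripper_force: 59.5
```

```bash
python3 - <<'E'
from h import *
import pickle
np.set_printoptions(precision=5,suppress=True)
for i in range(3):
  s=sense();print(s["time_s"],s["position"],s["tcp_rot"][0],s["wrist_force"])
  c=capture("wrist")
E
```

```text
9.0833 [0.61473 0.12595 0.15207] [ 0.10465  0.99451 -0.00058] [-0.90395 -0.55783 -4.6119 ]
9.1333 [0.61478 0.12609 0.15209] [ 0.10453  0.99452 -0.00043] [ 0.53279 -0.13692 -4.62133]
9.1833 [0.61478 0.12629 0.15208] [ 0.10436  0.99454 -0.00036] [ 0.26376 -0.41778 -3.93445]
```

>>> send_rows --deltas '[[[0, 0, 0], [0, 0, 0.025], 10], [[0, 0, 0], [0.005, 0.05, 0], 10], [[0, 0, 0], [0.005, 0.05, 0], 10], [[0, 0, 0], [0.005, 0.05, 0], 10], [[0, 0, 0], [0.005, 0.05, 0], 10], [[0, 0, 0], [0.005, 0.05, 0], 10], [[0, 0, 0], [0.005, 0.05, 0], 10], [[0, 0, 0], [0.005, 0.05, 0], 10], [[0, 0, 0], [0, 0, 0], 10], [[0, 0, 0], [0, 0, 0], 10]]'

```text
time_s: 10.07
position: [0.6161, 0.1414, 0.1531]
tcp_rot: [[0.103, 0.995, -0.0], [0.995, -0.103, -0.0], [-0.0, -0.0, -1.0]]
wrist_force: [-0.6, -2.7, -3.5]
grip_width: 0.227
gripper_force: 59.6
```

>>> send_rows --deltas '[[[0, 0, 0], [0, 0.04, 0], 10], [[0, 0, 0], [0.005, 0.04, 0], 10], [[0, 0, 0], [0, 0, 0], 10]]'

```text
time_s: 10.32
position: [0.6164, 0.1444, 0.1531]
tcp_rot: [[0.103, 0.995, -0.0], [0.995, -0.103, -0.001], [-0.001, -0.0, -1.0]]
wrist_force: [-0.1, -4.9, -4.3]
grip_width: 0.225
gripper_force: 59.5
```

>>> send_rows --deltas '[[[0, 0, 0], [0, 0.04, 0], 10], [[0, 0, 0], [0.005, 0.04, 0], 10], [[0, 0, 0], [0, 0, 0], 10]]'

```text
time_s: 10.57
position: [0.6165, 0.1459, 0.1532]
tcp_rot: [[0.102, 0.995, -0.0], [0.995, -0.102, -0.003], [-0.003, -0.0, -1.0]]
wrist_force: [-0.2, -13.3, -2.2]
grip_width: 0.227
gripper_force: 59.9
```

The end face came flush at y ≈ 0.146, after the catch's spring force began at about 0.141, so the hooks are in. Now down while pressing.

>>> send_rows --deltas '[[[0, 0, 0], [0, 0, -0.03], 10], [[0, 0, 0], [0, 0, -0.03], 10], [[0, 0, 0], [0, 0, -0.03], 10], [[0, 0, 0], [0, 0, -0.03], 10], [[0, 0, 0], [0, 0, -0.03], 10], [[0, 0, 0], [0, 0, 0], 10]]'

```text
time_s: 11.07
position: [0.6167, 0.1459, 0.1475]
tcp_rot: [[0.103, 0.995, -0.0], [0.995, -0.103, -0.003], [-0.003, 0.0, -1.0]]
wrist_force: [-0.5, -13.3, -0.3]
grip_width: 0.227
gripper_force: 60.2
```

>>> send_rows --deltas '[[[0, 0, 0], [0, 0, -0.03], 10], [[0, 0, 0], [0, 0, -0.03], 10], [[0, 0, 0], [0, 0, -0.03], 10], [[0, 0, 0], [0, 0, 0], 10]]'

```text
time_s: 11.4
position: [0.6167, 0.1459, 0.1439]
tcp_rot: [[0.103, 0.995, 0.0], [0.995, -0.103, -0.003], [-0.003, 0.0, -1.0]]
wrist_force: [-0.1, -12.3, -0.9]
grip_width: 0.226
gripper_force: 60.4
```

>>> send_rows --deltas '[[[0, 0, 0], [0, 0, -0.025], 10], [[0, 0, 0], [0, 0, -0.025], 10], [[0, 0, 0], [0, 0, 0], 10]]'

```text
time_s: 11.65
position: [0.6169, 0.1458, 0.1428]
tcp_rot: [[0.102, 0.995, 0.001], [0.995, -0.102, -0.003], [-0.003, 0.001, -1.0]]
wrist_force: [-3.4, -13.7, 7.6]
grip_width: 0.227
gripper_force: 61.2
```

>>> send_rows --deltas '[[[0, 0, 0], [0, 0, -0.02], 10], [[0, 0, 0], [0, 0, 0], 10]]'

```text
time_s: 11.82
position: [0.617, 0.1457, 0.1422]
tcp_rot: [[0.103, 0.995, 0.001], [0.995, -0.102, -0.003], [-0.003, 0.001, -1.0]]
wrist_force: [-3.3, -15.9, 9.3]
grip_width: 0.23
gripper_force: 61.5
```

```bash
python3 - <<'E'
from h import *
import pickle
np.set_printoptions(precision=5,suppress=True)
s=sense();print(s["time_s"],s["position"],s["wrist_force"],s["wrist_torque"])
cs={n:capture(n) for n in("wrist","scene")};pickle.dump(cs,open("c6.pkl","wb"))
A=cv2.resize(cs["wrist"]["color"][20:145,200:315],(400,440),interpolation=cv2.INTER_CUBIC)
B=cv2.resize(cs["scene"]["color"][180:300,350:450],(400,480),interpolation=cv2.INTER_CUBIC)
o=np.zeros((480,800,3),np.uint8);o[:440,:400]=A;o[:,400:]=B;save("w6",o)
E
```

```text
11.8167 [0.61705 0.14571 0.14224] [ -3.29037 -15.8692    9.29683] [-1.7568   0.51475  0.09231]
```

View pics/w6.png

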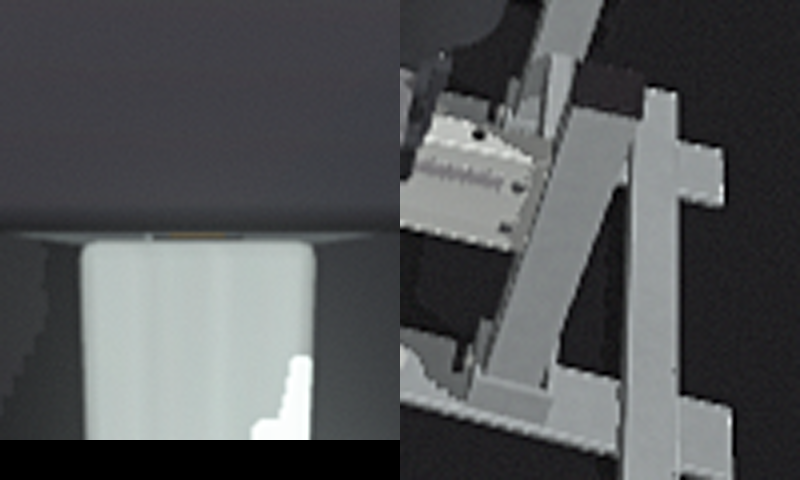

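Wrist view: end face flush on the upright, a sliver of brass at (197,237). Scene crop: bracket against the upright. I relieve the sideways load slightly and continue down in sub-millimetre steps.

>>> send_rows --deltas '[[[0, 0, 0], [-0.015, -0.01, 0], 10], [[0, 0, 0], [0, 0, -0.02], 10], [[0, 0, 0], [0, 0, 0], 10]]'

```text
time_s: 12.17
position: [0.617, 0.1456, 0.1417]
tcp_rot: [[0.103, 0.995, 0.002], [0.995, -0.103, -0.002], [-0.002, 0.002, -1.0]]
wrist_force: [-1.5, -14.8, 9.0]
grip_width: 0.226
gripper_force: 61.5
```

>>> send_rows --deltas '[[[0, 0, 0], [0, 0, -0.015], 10], [[0, 0, 0], [0, 0, 0], 10]]'

```text
time_s: 12.33
position: [0.617, 0.1455, 0.1412]
tcp_rot: [[0.103, 0.995, 0.002], [0.995, -0.103, -0.002], [-0.002, 0.002, -1.0]]
wrist_force: [-1.7, -14.8, 10.7]
grip_width: 0.22
gripper_force: 61.6
```

No views remain, so I check numerically whether the bracket has pivoted or slipped in the grip: its end edge, width and hole in the wrist images before contact, at the last look and now.

```bash
python3 - <<'E'
from h import *
import pickle
np.set_printoptions(precision=3,suppress=True)
now=capture("wrist");pickle.dump(now,open("c7.pkl","wb"))
L=[pickle.load(open("c2.pkl","rb"))["wrist"],pickle.load(open("w5.pkl","rb")),pickle.load(open("c6.pkl","rb"))["wrist"],now]
for c in L:
    g=cv2.cvtColor(c["color"],cv2.COLOR_RGB2GRAY).astype(float)
    # hole centroid
    p=g[185:222,240:275];m=p<90;ys,xs=np.nonzero(m)
    col=g[70:110,235:247].mean(1)
    def cross(r,th):
        i=np.nonzero(r>th)[0]; return i
    k=np.argmax(np.diff(col));
    w=[]
    for row in (100,130,160):
        r=g[row-2:row+3,205:310].mean(0);d=np.diff(r);a=np.argmax(d[:40]);b=60+np.argmin(d[60:]);
        sub=lambda i:i+(d[i+1]-d[i-1])/(2*(2*d[i]-d[i-1]-d[i+1])+1e-9)
        w.append((sub(a)+205,sub(b)+205))
    print("hole",xs.mean()+240,ys.mean()+185,len(xs),"edge",70+k,[ (round(a,1),round(b,1),round(b-a,1)) for a,b in w])
c=L[3];g=cv2.cvtColor(c["color"],cv2.COLOR_RGB2GRAY);i=c["color"]
for q in(L[2],L[3]): print(q["color"][82:96,252:262].mean(1).round().astype(int).tolist())
E
```

```text
hole 256.7322033898305 202.69830508474575 295 edge 86 [(np.float64(223.8), np.float64(290.0), np.float64(66.2)), (np.float64(224.7), np.float64(289.0), np.float64(64.3)), (np.float64(225.5), np.float64(287.9), np.float64(62.4))]
hole 256.8384146341463 203.0640243902439 328 edge 86 [(np.float64(225.4), np.float64(290.2), np.float64(64.7)), (np.float64(224.4), np.float64(289.1), np.float64(64.6)), (np.float64(225.3), np.float64(288.1), np.float64(62.8))]
hole 251.85185185185185 199.85185185185185 27 edge 88 [(np.float64(222.3), np.float64(289.4), np.float64(67.1)), (np.float64(223.3), np.float64(288.6), np.float64(65.3)), (np.float64(224.4), np.float64(287.3), np.float64(63.0))]
hole 251.48648648648648 203.02702702702703 37 edge 82 [(np.float64(222.0), np.float64(289.9), np.float64(67.9)), (np.float64(223.1), np.float64(289.0), np.float64(65.9)), (np.float64(224.1), np.float64(287.9), np.float64(63.8))]
[[54, 55, 57], [51, 52, 54], [47, 50, 52], [56, 58, 58], [95, 89, 74], [84, 81, 69], [122, 128, 128], [170, 178, 176], [181, 190, 187], [180, 190, 187], [182, 192, 189], [183, 194, 191], [185, 195, 192], [185, 195, 192]]
[[50, 52, 53], [101, 109, 112], [114, 123, 128], [145, 133, 106], [217, 174, 88], [241, 192, 84], [170, 132, 64], [74, 75, 76], [134, 143, 144], [174, 183, 181], [180, 189, 186], [181, 190, 187], [182, 191, 188], [182, 192, 190]]
```

The bracket has pivoted about 0.03 rad nose-down in the pads. Its end is 2.4 mm nearer the camera and the top of its face has gapped, so I was only tipping it and the hooks can bind. I level it by turning the tool nose-up, which also carries the hook end down.

>>> send_rows --deltas '[[[-0.05, 0, 0], [0, 0, 0.01], 10], [[-0.05, 0, 0], [0, 0, 0.01], 10], [[-0.05, 0, 0], [0, 0, 0.01], 10], [[-0.05, 0, 0], [0, 0, 0], 10], [[-0.05, 0, 0], [0, 0, 0], 10], [[0, 0, 0], [0, 0, 0], 10]]'

```text
time_s: 12.88
position: [0.617, 0.1454, 0.1424]
tcp_rot: [[0.103, 0.995, 0.002], [0.994, -0.103, -0.033], [-0.033, 0.006, -0.999]]
wrist_force: [-1.0, -16.3, 8.7]
grip_width: 0.229
gripper_force: 61.4
```

```bash
cat > m.py <<'E'
from h import *
import pickle
def meas(c):
    g=cv2.cvtColor(c["color"],cv2.COLOR_RGB2GRAY).astype(float);w=[]
    for row in (100,130,160):
        r=g[row-2:row+3,205:310].mean(0);d=np.diff(r);a=np.argmax(d[:40]);b=60+np.argmin(d[60:])
        sub=lambda i:i+(d[i+1]-d[i-1])/(2*(2*d[i]-d[i-1]-d[i+1])+1e-9)
        w.append(round(sub(b)-sub(a),1))
    print(w,c["color"][78:96,252:262].mean(1).round().astype(int).tolist())
if __name__=="__main__":
    np.set_printoptions(precision=4,suppress=True)
    c=capture("wrist");s=sense();print(s["time_s"],s["position"],s["tcp_rot"][1],s["wrist_force"],s["wrist_torque"]);meas(c)
E
python3 m.py
```

```text
12.9333 [0.617  0.1454 0.1424] [ 0.9942 -0.1026 -0.0329] [ -2.4772 -15.8533   8.4379] [-1.7531  0.1692 -0.026 ]
[np.float64(57.9), np.float64(66.6), np.float64(64.4)] [[64, 64, 68], [65, 63, 69], [65, 63, 68], [64, 64, 69], [64, 63, 68], [64, 64, 69], [64, 64, 70], [64, 65, 70], [64, 65, 70], [65, 65, 70], [66, 65, 71], [65, 66, 70], [65, 66, 71], [66, 66, 71], [66, 67, 72], [67, 67, 72], [67, 67, 72], [67, 67, 71]]
```

```bash
python3 - <<'E'
from h import *
import pickle
np.set_printoptions(precision=4,suppress=True)
now=capture("scene");c0=pickle.load(open("c0.pkl","rb"))["scene"];c6=pickle.load(open("c6.pkl","rb"))["scene"]
ux=np.array([.1045,.9945,0]);uy=np.array([-.9945,.1045,0]);O=np.array([.6254,.2255,0])+.11*uy
def blob(c,u,v,r=3):
    g=cv2.cvtColor(c["color"],cv2.COLOR_RGB2GRAY).astype(float)
    p=g[v-r:v+r+1,u-r:u+r+1];w=np.clip(np.median(p)-8-p,0,None);ys,xs=np.mgrid[v-r:v+r+1,u-r:u+r+1]
    return (w*xs).sum()/w.sum(),(w*ys).sum()/w.sum(),w.max()
def rp(c,u,v,yr):
    o,d=ray(c,u,v);k=(yr-uy@(o-O))/(uy@d);P=o+d*k;return np.array([ux@(P-O),yr,P[2]])
for n,c,pts,yr in(("neigh0",c0,((387,163),(384,173)),.1),("neighNow",now,((387,163),(384,173)),.1),("c6",c6,((379,226),(376,237)),-.12),("now",now,((379,226),(376,237)),-.12)):
    for u,v in pts:
        b=blob(c,u,v);print(n,np.round(b,2),rp(c,*b[:2],yr))
def up(c,x,y,w,h,k): return cv2.resize(c["color"][y:y+h,x:x+w],None,fx=k,fy=k)
E
```

```text
neigh0 [386.13 164.28  63.  ] [-0.0127  0.1     0.1727]
neigh0 [383.35 174.31  63.  ] [-0.0124  0.1     0.1415]
neighNow [385.57 163.47  53.  ] [-0.0145  0.1     0.1747]
neighNow [382.48 173.09  60.  ] [-0.0152  0.1     0.1447]
c6 [379.53 226.65  89.  ] [-0.012  -0.12    0.1718]
c6 [376.48 237.11  77.  ] [-0.0115 -0.12    0.1406]
now [379.59 226.58  79.  ] [-0.012 -0.12   0.172]
now [376.47 237.13  80.  ] [-0.0115 -0.12    0.1406]
```

Scene check: my bracket's side marks are at rack height 172.0/140.6 mm against the neighbour's 172.7/141.5, and they did not move between the last two looks. So it stands level with its neighbour on its necks. I relax the pressure, then feel for the catch's lock with a gentle lift.

>>> send_rows --deltas '[[[0, 0, 0], [0, 0, 0.02], 10], [[0, 0, 0], [0, -0.01, 0.02], 10], [[0, 0, 0], [0, -0.01, 0], 10], [[0, 0, 0], [0, 0, 0], 10]]'

```text
time_s: 13.32
position: [0.6168, 0.1455, 0.1429]
tcp_rot: [[0.103, 0.995, 0.002], [0.994, -0.103, -0.031], [-0.031, 0.005, -1.0]]
wrist_force: [1.0, -8.1, -1.3]
grip_width: 0.225
gripper_force: 59.9
```

>>> send_rows --deltas '[[[0, 0, 0], [0, 0, 0.015], 10], [[0, 0, 0], [0, 0, 0.015], 10], [[0, 0, 0], [0, 0, 0], 10]]'

```text
time_s: 13.57
position: [0.6163, 0.1456, 0.1434]
tcp_rot: [[0.103, 0.995, 0.0], [0.994, -0.103, -0.031], [-0.031, 0.004, -1.0]]
wrist_force: [1.7, -8.3, -4.0]
grip_width: 0.226
gripper_force: 59.4
```

```bash
cat > sc.py <<'E'
from h import *
import pickle
np.set_printoptions(precision=4,suppress=True)
ux=np.array([.1045,.9945,0]);uy=np.array([-.9945,.1045,0]);O=np.array([.6254,.2255,0])+.11*uy
def blob(c,u,v,r=3):
    g=cv2.cvtColor(c["color"],cv2.COLOR_RGB2GRAY).astype(float)
    p=g[v-r:v+r+1,u-r:u+r+1];w=np.clip(np.median(p)-8-p,0,None);ys,xs=np.mgrid[v-r:v+r+1,u-r:u+r+1]
    return (w*xs).sum()/w.sum(),(w*ys).sum()/w.sum()
def rp(c,u,v,yr):
    o,d=ray(c,u,v);k=(yr-uy@(o-O))/(uy@d);P=o+d*k;return np.array([ux@(P-O),P[2]])
c=capture("scene");pickle.dump(c,open("sc.pkl","wb"))
print([rp(c,*blob(c,*p),-.12) for p in((379,226),(376,237))])
c0=pickle.load(open("c0.pkl","rb"))["scene"]
for q in(c0,c): print(cv2.cvtColor(q["color"],cv2.COLOR_RGB2GRAY)[160:168,381:391].tolist())
E
python3 sc.py; python3 m.py
```

```text
[array([-0.0117,  0.1728]), array([-0.0113,  0.1419])]
[[162, 161, 161, 162, 161, 161, 165, 165, 117, 120], [160, 188, 133, 164, 162, 161, 164, 136, 120, 122], [137, 160, 113, 165, 165, 166, 164, 116, 121, 123], [123, 124, 143, 167, 126, 130, 154, 118, 121, 123], [120, 121, 169, 169, 68, 74, 107, 158, 121, 120], [149, 137, 140, 141, 93, 59, 86, 148, 123, 124], [161, 155, 146, 149, 150, 141, 150, 125, 126, 126], [159, 160, 161, 164, 165, 139, 141, 121, 122, 113]]
[[172, 124, 91, 108, 101, 101, 133, 166, 114, 118], [96, 107, 111, 104, 103, 119, 157, 136, 117, 118], [113, 95, 108, 99, 123, 156, 164, 112, 117, 118], [112, 95, 105, 124, 111, 131, 152, 114, 117, 118], [110, 90, 104, 160, 72, 75, 104, 150, 118, 118], [77, 61, 83, 145, 94, 56, 84, 143, 119, 120], [51, 54, 123, 152, 149, 137, 144, 120, 123, 122], [53, 61, 163, 162, 159, 136, 137, 117, 121, 110]]
13.6667 [0.6163 0.1456 0.1434] [ 0.9942 -0.1029 -0.0315] [ 1.7626 -8.0657 -4.2128] [-1.2205 -0.2623 -0.1299]
[np.float64(81.9), np.float64(66.2), np.float64(64.0)] [[64, 64, 68], [64, 64, 68], [64, 65, 69], [64, 65, 69], [64, 65, 69], [64, 66, 69], [64, 66, 70], [64, 66, 70], [64, 66, 70], [66, 67, 70], [66, 66, 70], [65, 66, 70], [66, 65, 71], [67, 67, 72], [67, 67, 72], [66, 67, 72], [67, 68, 72], [67, 66, 71]]
```

>>> send_rows --deltas '[[[0, 0, 0], [0, 0, 0.02], 10], [[0, 0, 0], [0, 0, 0.02], 10], [[0, 0, 0], [0, 0, 0], 10]]'

```text
time_s: 13.92
position: [0.6156, 0.1457, 0.1445]
tcp_rot: [[0.103, 0.995, -0.001], [0.994, -0.103, -0.032], [-0.031, 0.002, -1.0]]
wrist_force: [0.6, -7.0, -5.5]
grip_width: 0.225
gripper_force: 59.1
```

```bash
python3 sc.py|head -1; python3 m.py|head -1
```

```text
[array([-0.0118,  0.1742]), array([-0.013 ,  0.1435])]
14.0167 [0.6156 0.1457 0.1445] [ 0.9942 -0.1028 -0.0315] [-0.3163 -7.274  -6.0984] [-1.0294 -0.0005 -0.0554]
```

>>> send_rows --deltas '[[[0, 0, 0], [0, 0, 0.02], 10], [[0, 0, 0], [0, 0, 0.02], 10], [[0, 0, 0], [0, 0, 0], 10]]'

```text
time_s: 14.27
position: [0.6153, 0.1455, 0.1454]
tcp_rot: [[0.103, 0.995, -0.002], [0.994, -0.103, -0.032], [-0.032, 0.001, -0.999]]
wrist_force: [1.8, -6.1, -11.4]
grip_width: 0.229
gripper_force: 59.0
```

```bash
python3 sc.py|head -1; python3 m.py|head -1
```

```text
[array([-0.0124,  0.1745]), array([-0.0129,  0.1433])]
14.3667 [0.6153 0.1455 0.1454] [ 0.9942 -0.1029 -0.0319] [  1.8382  -6.3355 -10.2882] [-1.275  -0.1713 -0.1168]
```

The lift stopped after about 1.5–2 mm of play and the force rose from 6 to 11 N while the bracket stayed put, so the catch has snapped out and locks. I set it back down onto its necks, ease the push and let go.

>>> send_rows --deltas '[[[0, 0, 0], [0, 0, -0.03], 10], [[0, 0, 0], [0.01, 0, -0.03], 10], [[0, 0, 0], [0.01, 0, -0.03], 10], [[0, 0, 0], [0, 0, -0.03], 10], [[0, 0, 0], [0, 0, -0.02], 10], [[0, 0, 0], [0, 0, 0], 10]]'

```text
time_s: 14.87
position: [0.6166, 0.1453, 0.142]
tcp_rot: [[0.103, 0.995, -0.0], [0.994, -0.103, -0.032], [-0.032, 0.003, -0.999]]
wrist_force: [-3.6, -10.3, 5.6]
grip_width: 0.227
gripper_force: 61.7
```

```bash
python3 sc.py|head -1; python3 m.py|head -1
```

```text
[array([-0.012 ,  0.1725]), array([-0.0122,  0.1418])]
14.9667 [0.6166 0.1453 0.1419] [ 0.9942 -0.1026 -0.0319] [ -3.5113 -11.6675   5.0284] [-1.1349  0.6158  0.1786]
```

>>> send_rows --deltas '[[[0, 0, 0], [-0.01, -0.02, 0.01], 10], [[0, 0, 0], [0, 0, 0], 10], [[0, 0, 0], [0, 0, 0], 40], [[0, 0, 0], [0, 0, 0], 50], [[0, 0, 0], [0, 0, 0], 50], [[0, 0, 0], [0, 0, 0], 50], [[0, 0, 0], [0, 0, 0], 50], [[0, 0, 0], [0, 0, 0], 50]]'

```text
time_s: 15.63
position: [0.6165, 0.1461, 0.1414]
tcp_rot: [[0.103, 0.995, 0.0], [0.994, -0.103, -0.03], [-0.03, 0.003, -1.0]]
wrist_force: [-0.8, -0.2, -0.8]
grip_width: 0.584
gripper_force: 0.0
```

```bash
python3 sc.py|head -1; python3 m.py|head -1
```

```text
[array([-0.0131,  0.1724]), array([-0.0118,  0.1415])]
15.7333 [0.6164 0.146  0.1413] [ 0.9943 -0.1027 -0.03  ] [-0.1928  0.1959  0.5682] [ 0.0231 -0.0471 -0.0177]
```

Released, and the marks read 172.4/141.5 mm against the neighbour's 172.7/141.5. Now I retreat straight up.

>>> send_rows --deltas '[[[0, 0, 0], [0, 0, 0.3], 50], [[0, 0, 0], [0, -0.05, 0.6], 50], [[0, 0, 0], [0, -0.05, 1], 50], [[0, 0, 0], [0, -0.1, 1], 50], [[0, 0, 0], [0, -0.3, 1], 50], [[0, 0, 0], [0, -0.8, 0.6], 50], [[0, 0, 0], [0, -0.8, 0], 50], [[0, 0, 0], [0, -0.8, 0], 50], [[0, 0, 0], [0, -0.4, 0], 50], [[0, 0, 0], [0, 0, 0], 50]]'

```text
time_s: 16.57
position: [0.6162, 0.0107, 0.3226]
tcp_rot: [[0.106, 0.994, 0.001], [0.994, -0.106, -0.031], [-0.031, 0.004, -1.0]]
wrist_force: [0.1, -0.1, 0.2]
grip_width: 0.585
gripper_force: 0.0
```

```bash
python3 - <<'E'
import runpy,numpy as np,cv2,pickle
m=runpy.run_path("sc.py")
c,rp=m["c"],m["rp"]
print("neigh",[rp(c,*m["blob"](c,*p),.1) for p in((386,164),(383,174))])
# catch in slot: brass pixels near my hook end, top and wrist views
from h import *
for n in("top","wrist"):
    k=capture(n);h=cv2.cvtColor(k["color"],cv2.COLOR_RGB2HSV);b=cv2.inRange(h,(12,110,80),(32,255,255))
    N,_,st,ce=cv2.connectedComponentsWithStats(b)
    print(n,[(ce[i].round(1).tolist(),int(st[i,4])) for i in range(1,N) if st[i,4]<60][:12],"slot@",proj(k,[.6254,.2255,.185]))
a=pickle.load(open("c0.pkl","rb"))["top"]["color"];b=capture("top")["color"]
d=(cv2.absdiff(a,b).max(2)>70).astype(np.uint8);N,_,st,ce=cv2.connectedComponentsWithStats(d)
print("changed",[(st[i,:5].tolist()) for i in range(1,N) if st[i,4]>25])
E
python3 m.py|head -1
```

```text
[array([-0.013 ,  0.1724]), array([-0.012 ,  0.1415])]
[[162, 161, 161, 162, 161, 161, 165, 165, 117, 120], [160, 188, 133, 164, 162, 161, 164, 136, 120, 122], [137, 160, 113, 165, 165, 166, 164, 116, 121, 123], [123, 124, 143, 167, 126, 130, 154, 118, 121, 123], [120, 121, 169, 169, 68, 74, 107, 158, 121, 120], [149, 137, 140, 141, 93, 59, 86, 148, 123, 124], [161, 155, 146, 149, 150, 141, 150, 125, 126, 126], [159, 160, 161, 164, 165, 139, 141, 121, 122, 113]]
[[163, 161, 161, 161, 161, 160, 165, 165, 118, 123], [159, 189, 135, 163, 163, 164, 163, 138, 120, 124], [138, 157, 114, 165, 166, 166, 165, 116, 121, 122], [124, 124, 143, 169, 126, 130, 154, 116, 120, 124], [120, 120, 170, 168, 70, 76, 108, 159, 122, 123], [150, 141, 141, 140, 95, 58, 87, 149, 122, 124], [162, 157, 146, 147, 151, 142, 150, 125, 126, 126], [161, 159, 163, 165, 164, 140, 142, 119, 124, 114]]
neigh [array([-0.0118,  0.1731]), array([-0.0117,  0.141 ])]
top [([316.0, 81.0], 1), ([348.0, 134.0], 1), ([349.0, 136.5], 2), ([351.0, 138.0], 1), ([272.7, 151.3], 3), ([135.7, 263.7], 3), ([304.0, 277.5], 2)] slot@ (np.float64(159.2710022525431), np.float64(139.74018117419382))
wrist [([102.4, 82.5], 21), ([265.4, 220.4], 15), ([418.5, 240.5], 2), ([425.1, 242.5], 13), ([415.0, 242.0], 1), ([418.0, 243.0], 1), ([420.0, 242.0], 1), ([409.0, 244.0], 1), ([32.0, 286.1], 23)] slot@ (np.float64(237.6588870015672), np.float64(-102.33584667465959))
changed [[110, 16, 189, 368, 31178], [182, 17, 20, 31, 465], [232, 17, 8, 40, 80], [199, 58, 27, 9, 156], [200, 72, 34, 11, 238], [275, 217, 65, 9, 447], [431, 249, 9, 6, 37], [453, 305, 15, 23, 251], [7, 317, 8, 15, 51], [0, 323, 126, 61, 5866], [14, 329, 33, 8, 172], [209, 361, 11, 13, 71], [216, 367, 55, 17, 678]]
16.8167 [0.6164 0.015  0.3215] [ 0.9944 -0.1019 -0.0297] [-0.7318 -0.2654  0.805 ] [0.0684 0.0174 0.009 ]
```

```bash
python3 -c "
from bench import close_job
print(close_job())"
```

```text
the job is handed in; nothing more can be done
None
```

The long grey bracket hangs on the empty upright within about 1 mm of its neighbour's height; a gentle lift met a firm stop, so I take its catch as snapped out (never seen), and I let go, backed the arm off and handed the job in at about 17 s.

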